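Load the cup rinser and latch its splash guard

ROBOT

A 6-joint arm with a two-finger parallel gripper is mounted at the origin on the work surface. World frame = base frame: x ahead of the robot, y to its left, z up, the work surface at z = 0. Lengths are in mm, angles in rad, forces in N, time in s.
With the tool pointing down it reaches from about 275 to 750 mm from the base axis. Payload 10.2 kg.
Tool frame: the origin (TCP) lies at the very end of the fingers, on their centre line; the grasp point (between the pads) lies 19 mm behind it; x points along the fingers, z is the direction in which the jaws open and shut, and the axes are right-handed (so a half turn about x gives the same grasp; the last joint's range is limited). The gripper opens to 85 mm and grips with 20 to 120 N. Pads are 22 mm wide; open, the fingers measure 114 mm over their backs; the gripper's body (76 mm by 85 mm) begins 54 mm behind the grasp point. The pads swing forward as they close: fully open they stand 13 mm farther back than shut.
Start: joints at [-1.333, 0.313, 1.498, -0, 1.331, -0.223], TCP at [233.438, -470.253, 231.294] pointing down, gripper open.
Joint ranges: [-2.94, 2.94], [-0.97, 2.17], [0.19, 2.56], [-1.23, 4.37], [0.02, 3.11], [-2.88, 2.88]. Speed limits (rad/s): [2.39, 2.39, 3.01, 3.14, 3.14, 3.14].

INTERFACE

Orientations are given as a unit quaternion [w, x, y, z].
In Python, from rig import sense, vision, job gives the robot as it stands. The module is installed in compiled form; this text tells all that it offers.
- The arm moves only by the shell command python3 -m pendant 'ROWS' [FORCE]. ROWS is JSON, a list of rows, each a list of 7 numbers: the turn, a rotation vector about the tool's x, y, z in rad, then the shift along the tool's x, y, z in cm, then the opening, from 0 (shut) to 1 (fully open). A call has exactly 5 rows; each row is the pose to reach, as a shift and turn from the pose commanded when the call began, along the tool's axes at that moment; what a row does not reach only later rows make up. A row lasts 1/8 s, in which the tool goes at most 62.5 mm and 10.7 degrees, less where a joint would pass 70% of its speed; a pose out of reach is approached as far as the arm can. A call with a gripper value outside its range is refused whole. The fingers move at their own pace and stop on an object; FORCE is the grip in N (left out, the last holds). Time passes only in rows, so rows that repeat a pose let the fingers close, or fill a call up. It gives the time, the measured TCP pose, the force and the opening at its end, in the units of the state.
- sense(): the state, without advancing time (a new reading comes with each control period).
- vision.capture(name): name is "scene" or "top" or "wrist"; returns the picture (480x640x3 uint8, red, green, blue); there is no depth.
- vision.calibration(name): a dict with "K" (3x3 intrinsics, pixels), "extrinsics" (4x4, takes a point from camera to world coordinates). Camera axes: x right, y up, looking along -z (the intrinsics and any distortion apply to the point x, -y, -z); pixel columns grow to the right and rows downward; lengths in mm; the calibration is good to about 2 mm. A picture is of the moment at which its call begins: read the wrist's pose just before it. calibration takes no time and is no camera call; for the wrist camera it gives the pose at the moment of the call.
- job.finish_job(): hands the job in, once; it reports no verdict.
The state is a dict: "time_s": time; "joints": joint angles; "dq": joint speeds; "tau": joint torques, N m; "eef_pos": TCP position; "ee_rot": TCP orientation; "force": force on the tool from outside, world axes, zero at the start; "wrist_torque": the same for the moment, N m; "grip_width": opening from 0.0 (shut) to 1.0 (fully open).
Only numpy, scipy, OpenCV 4.12 (cv2) and the standard library are available. Lean on these libraries where they do the work, as an engineer would, in place of code of your own. Each camera call takes 0.05 s, during which the arm holds its last target.

TASK

Stand the steel cup, mouth down as it is, inside the ring on the floor of the open cup rinser and let go of it; then push the rinser's clear sliding guard shut over it until its catch clicks and holds it shut by itself. The catch has to be felt for: push hard enough to carry the guard past it, but stop as soon as the guard comes up against its end buffer and never push with more than about 25 N. Leave the tin, the plastic tumbler and the tamper where they are.

Things in the scene. Friction and masses are not known exactly. Their poses are not given: they have to be found in the camera images.
- rinser: The fixed cup rinser, low steel machine. Origin on the counter under its open-topped bay, z up; the guard slides along its y: +y opens, -y shuts. Bay inside: x -75 to 75, y -65 to 75 mm, floor at z = 14 mm, walls to z = 106 mm (12 mm thick in x; rails on the x sides to 116 mm, 84 to 90 mm from the middle). Pump housing, 106 mm high, under the parked guard from y = 87 to 247 mm.
- seat (a point): The cup's place: centre of the low ring on the bay floor (inner diameter 68 mm, 8 mm high), right above the rinser's origin, 14 mm above the counter. A brass nozzle 10 mm across, 18 mm high stands in its centre; the hollow cup goes over it. Axes as the rinser's.
- cup_center (a point): Centre (half-way up) of the loose plain steel cup: 54 mm diameter, 84 mm high, hollow, wall 2.5 mm, standing mouth down (closed flat end up), 0.11 to 0.2 kg, z up. On the counter at the -y side, in any of three places in a row along x with the tin and the tumbler; 30 mm or more free to its neighbours.
- guard_grip (a point): Centre of the black upright grip tab on the guard's clear panel: 60 mm wide (rinser x), 14 mm thick (rinser y), 40 mm high, from 113 mm (panel top) to 153 mm above the counter. Panel 164 x 150 x 5 mm; the tab lies 45 mm towards +y of the panel's middle. Axes as the rinser's. It may be pushed on its +y face or pinched.
- guard (a joint): How far the guard is open, m: 0 nominally shut, 0.175 fully open, starts at 0.14 to 0.17. Friction about 1.5 N. Below 0.034 a spring pushes it open, 4 N growing to about 8 N: unless latched it comes back to about 0.034 when let go. The latched guard rests at -0.015 to 0.015: the catch's setting differs and cannot be measured beforehand.
- catch_housing (a point): Middle of the top of the grey catch housing at the -y end (110 x 78 mm, 142 mm high). Riding over the catch takes a push of up to about 15 N; then the force drops by a few N (the click); 1.5 mm on, the guard meets the end buffer and the force climbs by 9 N per mm. A thin pin on top rises up to 7 mm with the catch and drops at the click.
- buffer (a joint): How far the rubber end buffer inside the catch housing is compressed, m; 0 = free. 9 N per mm. More than 0.002 (a push of 25 to 28 N) counts as ramming the guard.
- tin: Bystander: food tin, 74 mm diameter, 82 mm high; origin at the centre of its underside.
- tumbler: Bystander: open white plastic tumbler, mouth up, 72 mm diameter at the rim, 105 mm high; origin at the centre of its underside.
- tamper: Bystander: steel tamper, 58 mm diameter, 88 mm high, on the counter's -y side beyond the row of cup, tin and tumbler; origin at the centre of its underside.
Mind the look-alikes: they are no part of the job. Leave any green look-alike of the part that bears cup_center alone.

How it is judged:
By the outcome, as a careful person would: the job done as asked, in the order asked, and still so for the second after the job is handed in, with the robot touching nothing.
It also fails if it takes over 54 s, if anything falls off the work surface, if the arm or the gripper's body presses on something with over 40 N, if the wrist force passes 120 N, or if a joint passes its speed limit or range.

## Working session

There is one attempt and no reset: what is moved stays moved. The work goes in short steps, Python scripts to look and compute and a shell command to move; the robot and the scene stay as the last step left them, time stands still between calls to the robot, and variables do not carry over. Pictures are saved under pics/ and viewed, and the job is handed in when it is done.

```bash
mkdir -p pics; python3 - <<'E'
from rig import sense, vision
import cv2
s=sense();print(s)
for n in("scene","top","wrist"):
    c=vision.calibration(n);print(n,c)
    cv2.imwrite(f"pics/{n}0.png",vision.capture(n)[:,:,::-1])
E
```

```text
{'time_s': 0.0, 'joints': array([-1.33338765e+00,  3.13433810e-01,  1.49842412e+00,  8.14758488e-06,
        1.33099896e+00, -2.23402494e-01]), 'dq': array([-0.0004433 , -0.00076075, -0.00077799,  0.00133807,  0.00123265,
       -0.00065979]), 'tau': array([-1.18732933e-03, -4.12271404e+01, -2.59743083e+01, -3.03975366e-04,
        4.17719653e-03, -2.00591893e-05]), 'eef_pos': array([ 233.38332752, -469.99241285,  230.74823878]), 'ee_rot': array([ 0.60065635,  0.37291706,  0.60128895, -0.3722854 ]), 'force': array([ 0.39914873, -0.07540536, -0.49663051]), 'wrist_torque': array([ 0.02505505, -0.01052364, -0.02223208]), 'grip_width': 0.9959318240001047}
scene {'K': array([[566.50809194,   0.        , 310.95292493],
       [  0.        , 566.50809194, 240.79665061],
       [  0.        ,   0.        ,   1.        ]]), 'extrinsics': array([[-1.85822157e-01, -7.19001113e-01,  6.69707044e-01,
         1.20864259e+03],
       [ 9.82408753e-01, -1.48800290e-01,  1.12834022e-01,
        -1.53208255e+01],
       [ 1.85248153e-02,  6.78893123e-01,  7.34003378e-01,
         8.47169488e+02],
    
[... 426 characters left out ...]
+02],
       [-2.10952661e-03,  2.27509833e-01,  9.73773498e-01,
         8.16359521e+02],
       [ 0.00000000e+00,  0.00000000e+00,  0.00000000e+00,
         1.00000000e+00]])}
wrist {'K': array([[425.64334198,   0.        , 312.72761665],
       [  0.        , 425.64334198, 238.48584332],
       [  0.        ,   0.        ,   1.        ]]), 'extrinsics': array([[ 4.44398898e-01,  8.58433461e-01,  2.56128118e-01,
         2.98775666e+02],
       [-8.95828876e-01,  4.26005631e-01,  1.26529944e-01,
        -4.39171672e+02],
       [-4.94482999e-04, -2.85676732e-01,  9.58325915e-01,
         3.73093230e+02],
       [ 0.00000000e+00,  0.00000000e+00,  0.00000000e+00,
         1.00000000e+00]])}
```

View pics/scene0.png

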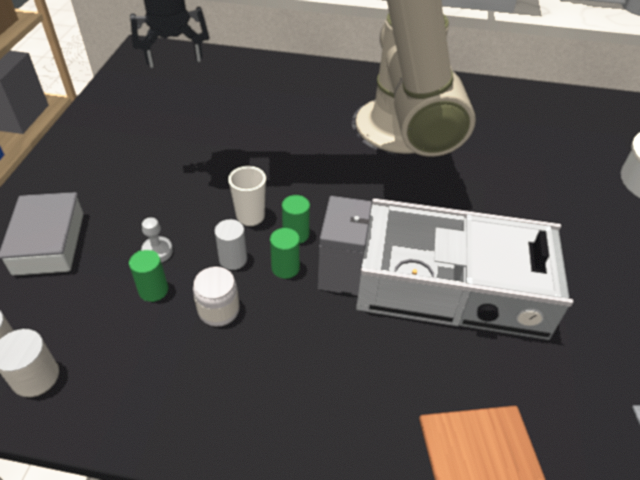

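View pics/top0.png

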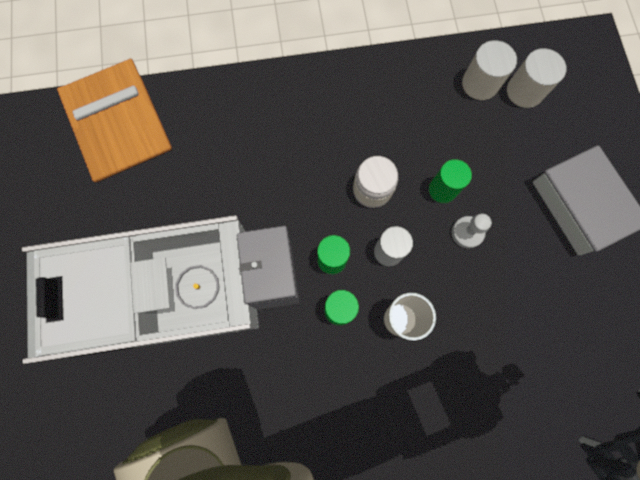

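View pics/wrist0.png

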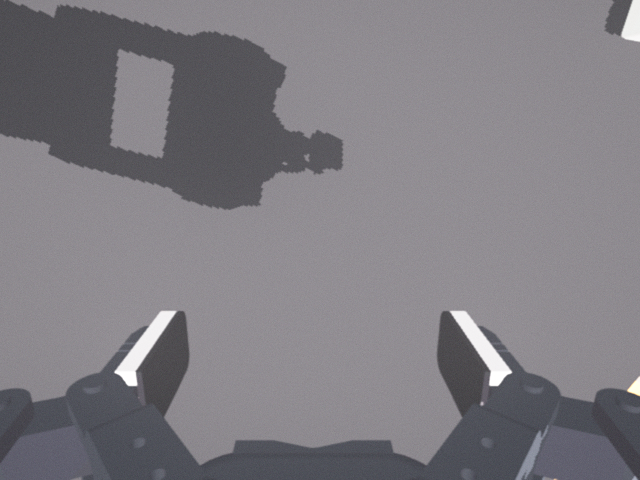

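The scene shows the steel cup in the middle of its row, at top pixel (395,245) and scene pixel (231,245). Three green look-alikes stand around it. The tumbler is at top (410,317), the tin at (376,182) and the tamper at (475,228). The guard is parked open, with its black tab at top (49,299). Next I'll measure these.

```bash
cat > h.py <<'E'
import numpy as np, cv2
from rig import sense, vision
def ray(n,u,v,C=None):
    C=C or vision.calibration(n);K=C["K"];E=C["extrinsics"]
    d=np.array([(u-K[0,2])/K[0,0],-(v-K[1,2])/K[1,1],-1.]);return E[:3,3],E[:3,:3]@d
def plane(n,u,v,z,C=None):
    o,d=ray(n,u,v,C);return o+d*(z-o[2])/d[2]
def proj(n,p,C=None):
    C=C or vision.calibration(n);K=C["K"];E=C["extrinsics"]
    q=E[:3,:3].T@(np.array(p)-E[:3,3]);return K[0,0]*q[0]/-q[2]+K[0,2],K[1,1]*q[1]/q[2]+K[1,2]
E
python3 - <<'E'
import cv2
a=cv2.imread("pics/top0.png");cv2.imwrite("pics/topz1.png",cv2.resize(a[130:380,300:500],None,fx=3,fy=3,interpolation=2)[:600])
cv2.imwrite("pics/topz2.png",cv2.resize(a[200:370,10:310],None,fx=2.66,fy=2.66,interpolation=2))
b=cv2.imread("pics/scene0.png");cv2.imwrite("pics/scz.png",cv2.resize(b[150:350,310:580],None,fx=2.9,fy=2.9,interpolation=2))
cv2.imwrite("pics/scz1.png",cv2.resize(b[150:350,110:330],None,fx=3,fy=3,interpolation=2))
E
```

```text
(no output)
```

View pics/topz1.png

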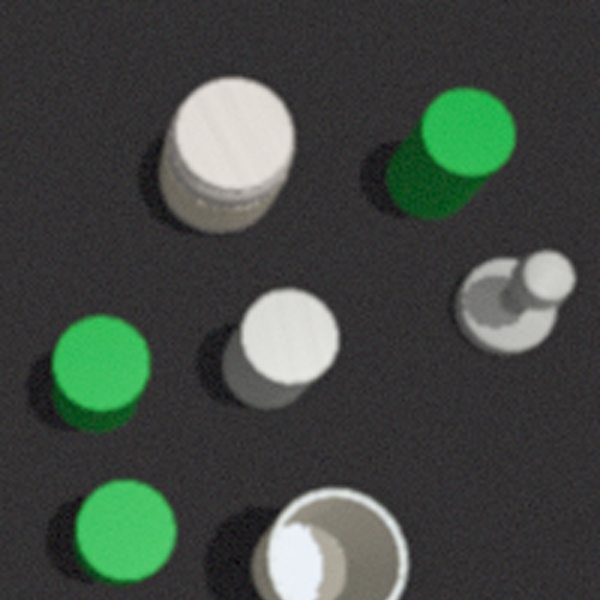

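View pics/topz2.png

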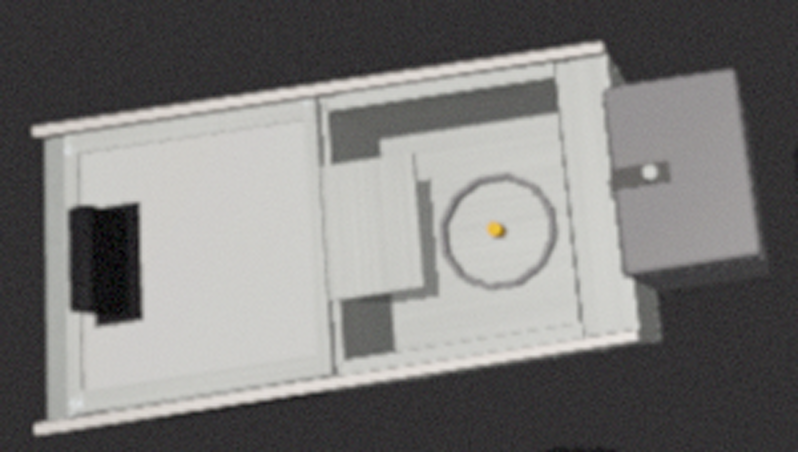

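View pics/scz.png

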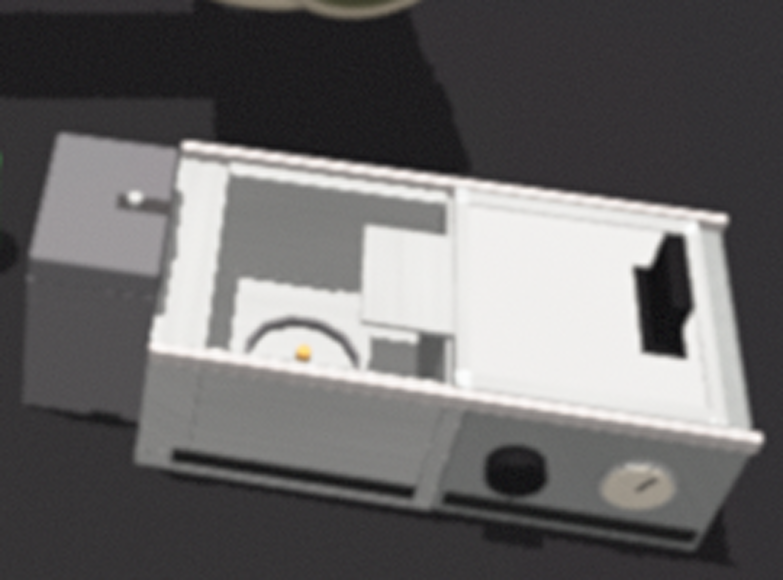

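View pics/scz1.png

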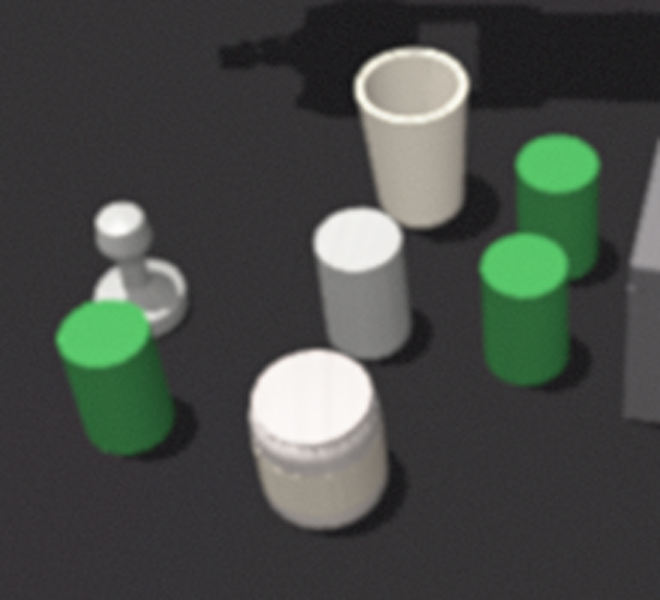

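```bash
cat >> h.py <<'E'
CT=vision.calibration("top");CS=vision.calibration("scene")
def tri(a,b):
    o1,d1=ray("top",*a,CT);o2,d2=ray("scene",*b,CS)
    s=np.linalg.lstsq(np.c_[d1,-d2],o2-o1,rcond=None)[0]
    p,q=o1+d1*s[0],o2+d2*s[1];return (p+q)/2,np.linalg.norm(p-q)
E
python3 - <<'E'
from h import *
np.set_printoptions(precision=1,suppress=True)
T=cv2.imread("pics/top0.png");S=cv2.imread("pics/scene0.png")
def ell(im,x,y,thr,r=30,ch=None):
    sub=im[y-r:y+r,x-r:x+r].min(2) if ch is None else im[y-r:y+r,x-r:x+r,ch]
    m=(sub>thr).astype(np.uint8)
    cs=cv2.findContours(m,0,1)[0];c=max(cs,key=cv2.contourArea);e=cv2.fitEllipse(cv2.convexHull(c))
    return (e[0][0]+x-r,e[0][1]+y-r),e[1]
for thr in(150,180):
    t=ell(T,397,242,thr);s=ell(S,231,232,thr,22);print(thr,t,s)
    print(plane("top",*t[0],84,CT),plane("scene",*s[0],84,CS),tri(t[0],s[0]))
for nm,p,z in [("tin",(378,174),82),("green1",(334,251),84),("green2",(342,307),84),("green3",(455,174),84)]:
    t=ell(T,*p,150,30,1) if nm!="tin" else ell(T,*p,170);print(nm,t,plane("top",*t[0],z,CT))
print("tumbler",plane("top",412,317,105,CT))
# nozzle
def noz(im,x,y):
    r=10;sub=im[y-r:y+r,x-r:x+r].astype(int);w=np.clip(sub[:,:,2]-sub[:,:,0]-60,0,None);yy,xx=np.mgrid[y-r:y+r,x-r:x+r];return (w*xx).sum()/w.sum(),(w*yy).sum()/w.sum()
a,b=noz(T,196,286),noz(S,414,271);print("nozzle",a,b,plane("top",*a,32,CT),plane("scene",*b,32,CS),tri(a,b))
z=lambda u,v:(10+u/2.66,200+v/2.66)
w=lambda u,v:(310+u/2.9,150+v/2.9)
for nm,p,q in [("railA +y x?",(34,131),(760,440)),("railA -y",(603,47),(152,349)),("railB +y",(36,430),(726,219)),("railB -y",(636,336),(185,147))]:
    print(nm,plane("top",*z(*p),116,CT),tri(z(*p),w(*q)))
print("tongue tip corners",[tri(z(*p),w(*q)) for p,q in[((413,153),(360,322)),((423,288),(363,226))]])
print("tab top-edge corners",tri(z(70,208),w(686,306)),tri(z(72,309),w(684,236)))
print("panel -y edge",plane("top",*z(319,97),113,CT),plane("top",*z(334,375),113,CT))
print("pin",tri(z(650,172),w(135,198)))
print("housing top",[plane("top",*z(*p),142,CT) for p in((735,69),(762,253),(606,90),(625,272))])
E
```

```text
150 ((396.22583389282227, 241.90422248840332), (30.571292877197266, 32.1412239074707)) ((234.76220893859863, 224.77320957183838), (25.133455276489258, 43.89087677001953))
[ 519.6 -288.4   84. ] [ 501.1 -280.4   84. ] (array([ 515.7, -279.9,  100.3]), np.float64(9.848839041974612))
180 ((396.1595287322998, 241.97140312194824), (29.753780364990234, 31.017982482910156)) ((228.6723289489746, 229.67520904541016), (20.504840850830078, 27.985116958618164))
[ 519.5 -288.3   84. ] [ 515.7 -288.    84. ] (array([ 518.8, -287.2,   87.4]), np.float64(0.7628058155107886))
tin ((377.86475563049316, 174.6216583251953), (36.075645446777344, 39.176021575927734)) [ 642.  -279.9   82. ]
green1 ((333.45648765563965, 250.81551933288574), (30.408164978027344, 31.134239196777344)) [ 520.1 -182.5   84. ]
green2 ((341.526891708374, 306.47191619873047), (31.895164489746094, 32.712467193603516)) [ 427.7 -181.    84. ]
green3 ((455.7090358734131, 173.71600341796875), (27.60858917236328, 30.3697566986084)) [ 623.  -412.8   84. ]
tumbler [ 394.1 -285.6  105. ]
nozzle (np.float64(195.7391304347826), np.float64(285
[... 404 characters left out ...]
ay([414.9, 308.4, 117.6]), np.float64(3.300424811144665))
railB -y [416.9 -34.2 116. ] (array([416.6, -32.5, 116. ]), np.float64(3.56028958364874))
tongue tip corners [(array([543.2,  86.8, 113.4]), np.float64(2.218932692422321)), (array([462.5,  86.1, 113.5]), np.float64(0.8448214078772062))]
tab top-edge corners (array([530.8, 263.7, 155. ]), np.float64(0.5645901778217667)) (array([474.7, 265.8, 154.4]), np.float64(3.487528354223086))
panel -y edge [586.2 139.5 113. ] [420.8 140.  113. ]
pin (array([504. , -55.8, 149.8]), np.float64(2.6781182729963753))
housing top [array([ 558.6, -112.4,  142. ]), array([ 450.5, -113.2,  142. ]), array([557.2, -36.7, 142. ]), array([451.4, -35.8, 142. ])]
```

```bash
cat >> h.py <<'E'
from scipy.spatial.transform import Rotation as R
def rot(s): q=s["ee_rot"];return R.from_quat([q[1],q[2],q[3],q[0]])
def Rt(sign=1,yaw=0.0):
    z=np.array([np.cos(yaw),np.sin(yaw),0])*sign;x=np.array([0,0,-1.]);return R.from_matrix(np.c_[x,np.cross(z,x),z])
def togo(p,Rd=None):
    s=sense();r=rot(s);out=r.inv().apply(np.array(p)-s["eef_pos"])/10
    rv=(r.inv()*Rd).as_rotvec() if Rd is not None else None
    return np.round(out,2),None if rv is None else np.round(rv,3)
E
python3 - <<'E'
from h import *
print(rot(sense()).as_matrix().round(3))
for sg in(1,-1): print(togo((503,222,231),Rt(sg)),togo((503,222,150),Rt(sg)))
E
```

```text
[[-0.     0.896  0.445]
 [ 0.001  0.445 -0.896]
 [-1.     0.    -0.001]]
(array([ 5.000e-02,  5.492e+01, -5.000e+01]), array([-1.11e+00, -1.00e-03, -1.00e-03])) (array([  8.15,  54.92, -49.99]), array([-1.11e+00, -1.00e-03, -1.00e-03]))
(array([ 5.000e-02,  5.492e+01, -5.000e+01]), array([ 2.032e+00, -1.000e-03,  1.000e-03])) (array([  8.15,  54.92, -49.99]), array([ 2.032e+00, -1.000e-03,  1.000e-03]))
```

```bash
python3 -m pendant '[[-0.1,0,0,0,4.2,-3.8,0],[-0.2,0,0,0,8.4,-7.7,0],[-0.3,0,0,0,12.6,-11.5,0],[-0.4,0,0,0,16.8,-15.3,0],[-0.5,0,0,0,21,-19.1,0]]' 40; python3 -c "
from h import *
print(togo((503,222,231),Rt(1)))"
```

```text
time_s: 0.78
eef_pos: [336.9, -204.0, 231.3]
ee_rot: [0.675, 0.211, 0.675, -0.211]
force: [-0.3, -0.8, 0.0]
grip_width: 0.003
(array([ 3.000e-02,  4.447e+01, -1.066e+01]), array([-0.607,  0.   , -0.   ]))
```

```bash
python3 -m pendant '[[-0.1,0,0,0,5.6,-1.3,0],[-0.2,0,0,0,11.2,-2.7,0],[-0.3,0,0,0,16.8,-4,0],[-0.4,0,0,0,22.4,-5.4,0],[-0.5,0,0,0,28,-6.7,0]]'; python3 -c "
from h import *
print(togo((503,222,130),Rt(1)))"
```

```text
time_s: 1.4
eef_pos: [442.4, 64.1, 231.3]
ee_rot: [0.706, 0.038, 0.706, -0.038]
force: [0.5, -1.0, 0.1]
grip_width: 0.003
(array([10.13, 16.35,  4.34]), array([-0.107,  0.   ,  0.   ]))
```

```bash
python3 -c "
from h import *
s=sense();print(s['eef_pos'],s['joints'])"
```

```text
[442.437758    64.06961174 231.33019809] [-1.19319929e-01  1.39750622e-01  1.71632637e+00 -7.94882042e-05
  1.28524256e+00 -1.27396597e-02]
```

```bash
python3 -m pendant '[[-0.05,0,0,0,5.5,1.5,0],[-0.107,0,0,0,11,2.9,0],[-0.107,0,0,2,16.3,4.3,0],[-0.107,0,0,6,16.3,4.3,0],[-0.107,0,0,10,16.3,4.3,0]]'; python3 - <<'E'
from h import *
print(togo((503,222,130),Rt(1)), rot(sense()).as_matrix().round(2))
cv2.imwrite("pics/w1.png",vision.capture("wrist")[:,:,::-1])
E
```

```text
time_s: 2.02
eef_pos: [502.5, 220.0, 129.7]
ee_rot: [0.707, 0.001, 0.707, -0.001]
force: [0.3, -0.0, -0.2]
grip_width: 0.002
(array([-0.03,  0.2 ,  0.05]), array([-0.002, -0.   ,  0.   ])) [[-0.  0.  1.]
 [-0.  1. -0.]
 [-1. -0. -0.]]
```

View pics/w1.png

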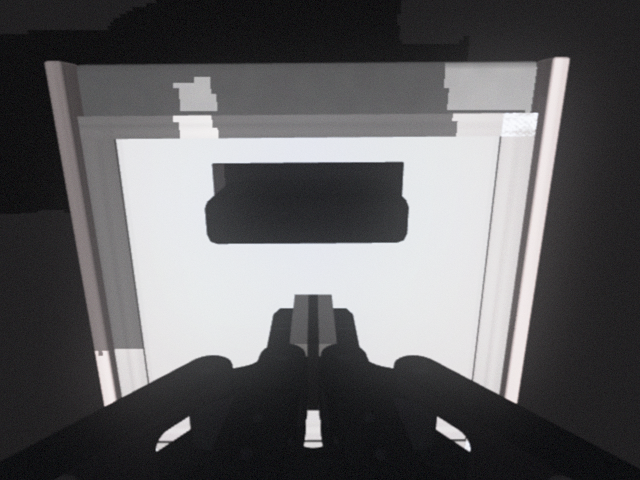

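The wrist view shows the closed fingers centred in front of the tab, which spans columns 207-407 at rows 165-243. The panel's tongue hangs over where the cup has to go, so I'll open the guard about 15 mm further first.

```bash
python3 -m pendant '[[0,0,0,0,0.6,0,0],[0,0,0,0,1.2,0,0],[0,0,0,0,1.8,0,0],[0,0,0,0,2.2,0,0],[0,0,0,0,2.5,0,0]]';python3 -m pendant '[[0,0,0,0,0.3,0,0],[0,0,0,0,0.6,0,0],[0,0,0,0,0.9,0,0],[0,0,0,0,1.2,0,0],[0,0,0,0,1.4,0,0]]'
```

```text
time_s: 2.7
eef_pos: [502.9, 244.6, 131.6]
ee_rot: [0.707, 0.001, 0.707, -0.001]
force: [0.4, -1.5, 1.5]
grip_width: 0.001
time_s: 3.32
eef_pos: [502.8, 258.6, 131.3]
ee_rot: [0.707, 0.001, 0.707, -0.001]
force: [0.3, -1.0, 1.0]
grip_width: 0.0
```

```bash
python3 -m pendant '[[0,0,0,0,-1,0,0],[0,0,0,-4,-4,0,0],[0,0,0,-9,-7,0,0.5],[0,0,0,-10,-13,0.2,1],[0,0,0,-10,-19,0.4,1]]';python3 -m pendant '[[0,0,0,0,-6,0.2,1],[0,0,0,0,-12,0.4,1],[0,0,0,0,-18,0.6,1],[0,0,0,0,-24,0.9,1],[0,0,0,0,-30,1.1,1]]'; python3 - <<'E'
from h import *
print(togo((519,-288,200),Rt(1)))
C=vision.calibration("wrist");cv2.imwrite("pics/w2.png",vision.capture("wrist")[:,:,::-1])
cv2.imwrite("pics/top2.png",vision.capture("top")[:,:,::-1])
np.savez("w2.npz",K=C["K"],E=C["extrinsics"])
E
```

```text
time_s: 3.95
eef_pos: [506.3, 66.4, 232.4]
ee_rot: [0.708, 0.001, 0.706, -0.001]
force: [0.1, -0.4, -0.1]
grip_width: 0.638
time_s: 4.58
eef_pos: [515.8, -234.0, 231.3]
ee_rot: [0.707, 0.001, 0.707, -0.001]
force: [0.8, 0.3, -0.3]
grip_width: 1.0
(array([ 3.13, -5.4 ,  0.34]), array([-0.003,  0.   , -0.   ]))
```

View pics/w2.png

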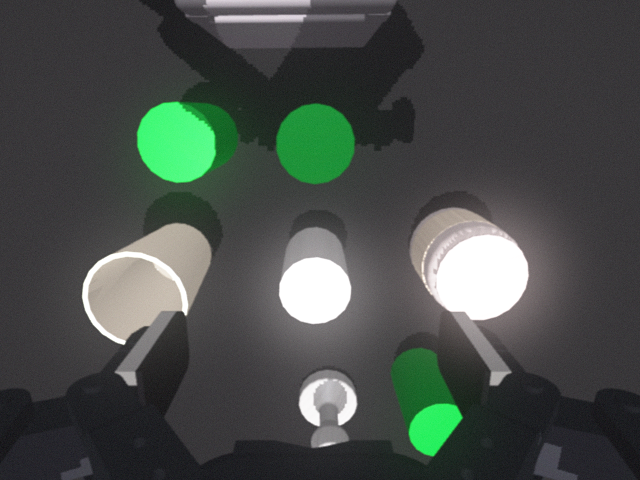

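View pics/top2.png

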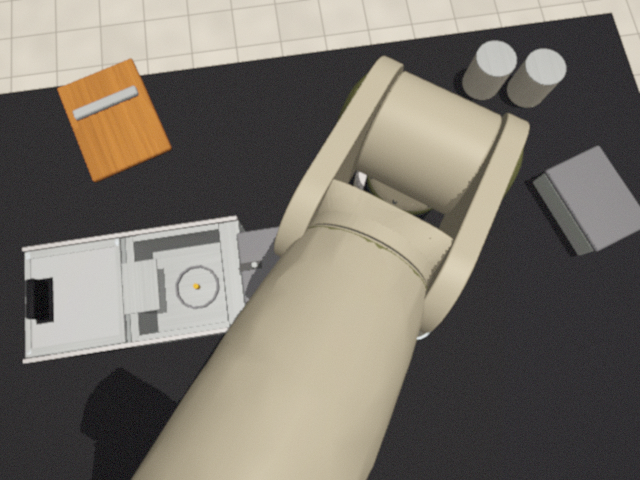

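The wrist view shows the steel cup centred at about (315,291), and the guard tongue has moved clear of the ring. I'll cast the cup position from this view.

```bash
python3 - <<'E'
from h import *
d=np.load("w2.npz");C=dict(K=d["K"],extrinsics=d["E"])
im=cv2.imread("pics/w2.png");m=(im[240:340,260:370].min(2)>225).astype(np.uint8)
c=max(cv2.findContours(m,0,1)[0],key=cv2.contourArea);e=cv2.fitEllipse(cv2.convexHull(c));u,v=e[0][0]+260,e[0][1]+240
print(u,v,e[1]);p=plane("wrist",u,v,84,C);print(p, C["extrinsics"][:3,3], "diam px exp",425.6*54/(np.linalg.norm(p-C["extrinsics"][:3,3])))
T=cv2.imread("pics/top2.png");cv2.imwrite("pics/t2z.png",cv2.resize(T[200:370,10:310],None,fx=2.66,fy=2.66,interpolation=2))
print(togo((p[0],p[1],42)))
E
```

```text
314.55709075927734 290.0467109680176 (65.8097152709961, 71.37986755371094)
[ 517.20424961 -288.79307624   84.        ] [ 516.02034684 -162.52634235  373.57145354] diam px exp 72.75085864067138
(array([18.85, -5.17,  0.24]), None)
```

View pics/t2z.png

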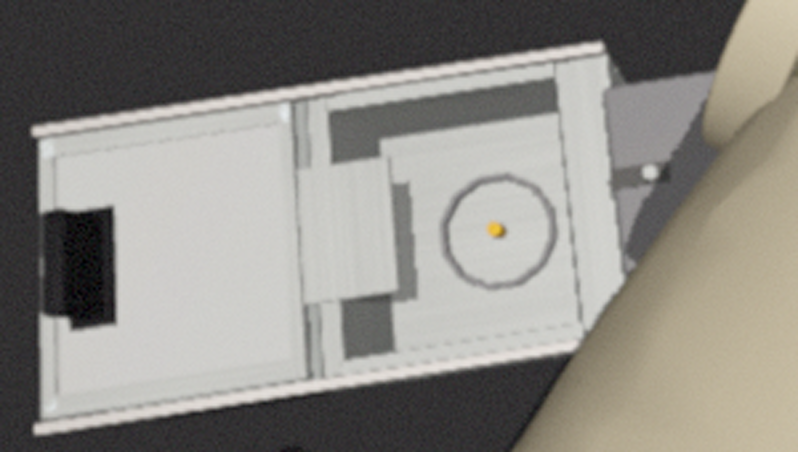

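```bash
python3 -m pendant '[[0,0,0,0,-5.2,0.25,1],[0,0,0,5,-5.2,0.25,1],[0,0,0,10,-5.2,0.25,1],[0,0,0,15,-5.2,0.25,1],[0,0,0,18.9,-5.2,0.25,1]]'; python3 -m pendant '[[0,0,0,0,0,0,1],[0,0,0,0,0,0,0.5],[0,0,0,0,0,0,0.4],[0,0,0,0,0,0,0.3],[0,0,0,0,0,0,0.3]]' 40;python3 -m pendant '[[0,0,0,0,0,0,0.3],[0,0,0,-1,0,0,0.3],[0,0,0,-3,0,0,0.3],[0,0,0,-5,0,0,0.3],[0,0,0,-5,0,0,0.3]]'
python3 -c "
from h import *
cv2.imwrite('pics/w3.png',vision.capture('wrist')[:,:,::-1]);cv2.imwrite('pics/s3.png',vision.capture('scene')[:,:,::-1])"
```

```text
time_s: 5.3
eef_pos: [518.0, -282.9, 40.3]
ee_rot: [0.707, 0.001, 0.707, -0.001]
force: [0.8, -0.8, 0.1]
grip_width: 1.005
time_s: 5.92
eef_pos: [519.4, -284.3, 44.7]
ee_rot: [0.708, 0.0, 0.706, -0.002]
force: [-2.4, 1.1, 7.3]
grip_width: 0.623
time_s: 6.55
eef_pos: [519.5, -284.2, 94.4]
ee_rot: [0.708, 0.0, 0.706, -0.002]
force: [0.5, 0.2, -1.7]
grip_width: 0.617
```

View pics/w3.png

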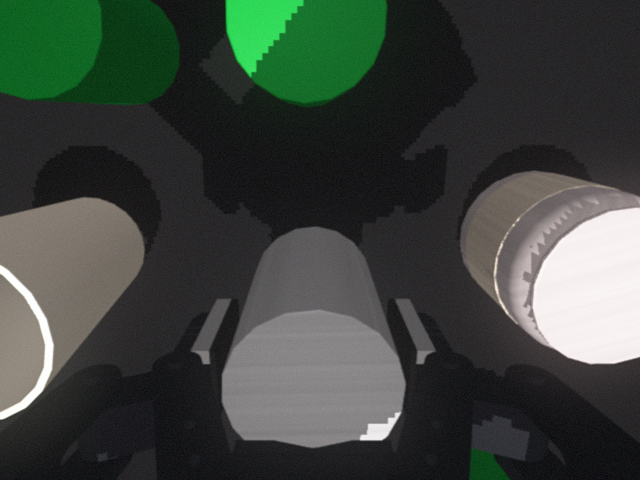

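View pics/s3.png

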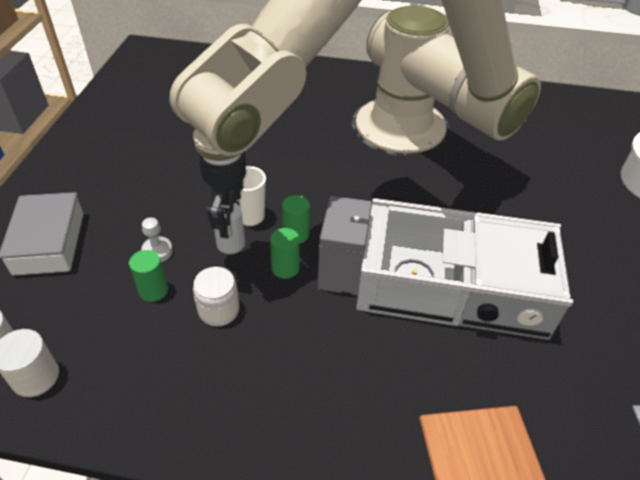

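```bash
python3 - <<'E'
from h import *
C=vision.calibration("wrist");print(sense()["eef_pos"],sense()["force"])
for z in(131,134,137): print(z,[plane("wrist",*p,z,C).round(1) for p in((314,310),(221,378),(406,378))])
print("bottom far edge",plane("wrist",314,227,50,C))
im=cv2.imread("pics/w3.png")[:,314].mean(1);print(im[215:240].round(),im[300:320].round())
E
```

```text
[ 518.5680602  -283.54750882   92.16389167] [ 0.7704256   0.51966105 -2.44180748]
131 [array([ 519.1, -262.9,  131. ]), array([ 492.9, -283.8,  131. ]), array([ 544.9, -284. ,  131. ])]
134 [array([ 519.1, -261.4,  134. ]), array([ 493.6, -281.7,  134. ]), array([ 544.2, -281.9,  134. ])]
137 [array([ 519.1, -260. ,  137. ]), array([ 494.4, -279.7,  137. ]), array([ 543.4, -279.8,  137. ])]
bottom far edge [ 519.37281828 -261.8322663    50.        ]
[22. 27. 31. 28. 28. 23. 26. 26. 26. 28. 25. 54. 88. 93. 94. 96. 95. 90.
 97. 96. 92. 91. 94. 94. 92.] [ 98. 100. 101.  97.  99.  99.  95.  99.  98. 109. 126. 144. 139. 137.
 134. 137. 132. 132. 130. 130.]
```

```bash
python3 -m pendant '[[0,0,0,-5,0,0,0.3],[0,0,0,-9,3,0,0.3],[0,0,0,-12.3,8,-0.4,0.3],[0,0,0,-12.3,13,-0.8,0.3],[0,0,0,-12.3,18.5,-1.2,0.3]]'; python3 -m pendant '[[0,0,0,0,4,0,0.3],[0,0,0,0,8,0,0.3],[0,0,0,0,12,-0.1,0.3],[0,0,0,0,15,-0.3,0.3],[0,0,0,0,16.5,-0.3,0.3]]'
python3 - <<'E'
from h import *
cv2.imwrite('pics/w4.png',vision.capture('wrist')[:,:,::-1]);cv2.imwrite('pics/s4.png',vision.capture('scene')[:,:,::-1])
print(sense()["eef_pos"],sense()["force"],togo((503.1,67.5,57),Rt(1)))
E
```

```text
time_s: 7.28
eef_pos: [506.7, -97.1, 214.7]
ee_rot: [0.707, 0.001, 0.707, -0.001]
force: [0.8, 0.9, -1.9]
grip_width: 0.626
time_s: 7.9
eef_pos: [504.4, 67.6, 214.6]
ee_rot: [0.707, 0.001, 0.708, -0.001]
force: [0.2, -1.1, -1.2]
grip_width: 0.621
[504.61037902  67.09371944 214.83198839] [ 1.00875773  0.21912727 -1.47579692] (array([15.78,  0.04, -0.14]), array([-0.002, -0.001, -0.   ]))
```

View pics/w4.png

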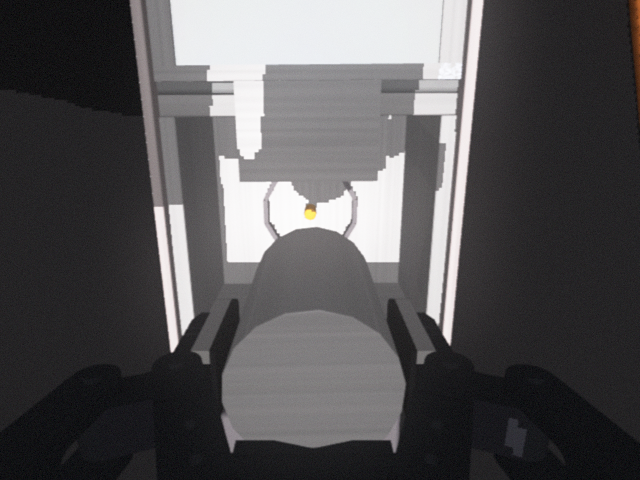

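View pics/s4.png

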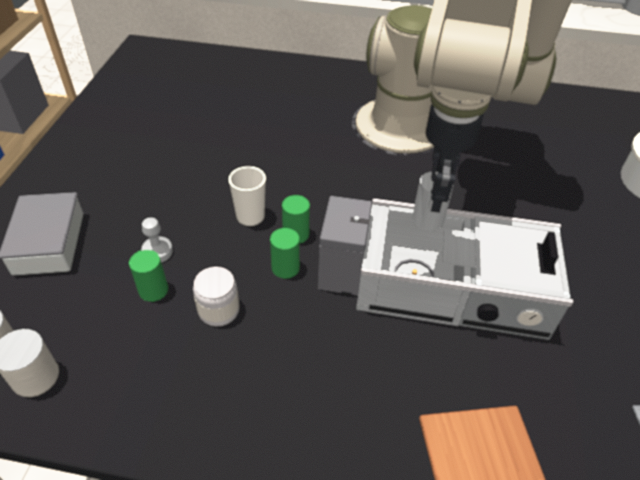

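```bash
python3 - <<'E'
from h import *
C=vision.calibration("wrist");print(sense()["eef_pos"])
print("noz",plane("wrist",310.5,213,31,C),"ring",plane("wrist",265,205,22,C),plane("wrist",356.5,205,22,C))
print("rails x",[plane("wrist",u,100,116,C)[0] for u in (150,468)])
print("tongue tip",plane("wrist",310,182,113,C))
print("bottom far",plane("wrist",314,228,172,C),"topfar",plane("wrist",314,310,256,C))
E
```

```text
[504.61037902  67.09371944 214.83198839]
noz [502.99838625  61.90545693  31.        ] ring [466.43447149  66.4438594   22.        ] [539.9021086   66.30812807  22.        ]
rails x [np.float64(417.2180941421672), np.float64(588.5743307906616)]
tongue tip [503.25242995  99.4871002  113.        ]
bottom far [505.37855447  88.11839952 172.        ] topfar [505.1433547   88.82669151 256.        ]
```

```bash
python3 -m pendant '[[0,0,0,4,0.05,-0.2,0.3],[0,0,0,8,0.05,-0.2,0.3],[0,0,0,11,0.05,-0.2,0.3],[0,0,0,13,0.05,-0.2,0.3],[0,0,0,14,0.05,-0.2,0.3]]'; python3 -m pendant '[[0,0,0,0.2,0,0,0.3],[0,0,0,0.4,0,0,0.3],[0,0,0,0.6,0,0,0.3],[0,0,0,0.8,0,0,0.3],[0,0,0,1,0,0,0.3]]'
python3 - <<'E'
from h import *
cv2.imwrite('pics/w5.png',vision.capture('wrist')[:,:,::-1]);b=vision.capture('scene')[150:350,310:580,::-1]
cv2.imwrite("pics/s5.png",cv2.resize(b,None,fx=2.9,fy=2.9,interpolation=2))
print(sense()["eef_pos"],sense()["force"])
E
```

```text
time_s: 8.62
eef_pos: [502.5, 65.9, 74.2]
ee_rot: [0.707, 0.001, 0.708, -0.001]
force: [-0.1, -0.1, -1.6]
grip_width: 0.621
time_s: 9.25
eef_pos: [502.8, 66.9, 65.3]
ee_rot: [0.707, 0.001, 0.707, -0.001]
force: [0.7, -0.2, -0.9]
grip_width: 0.628
[502.65925973  66.90524601  65.13267878] [ 0.45593741  0.04808036 -2.15753971]
```

View pics/w5.png

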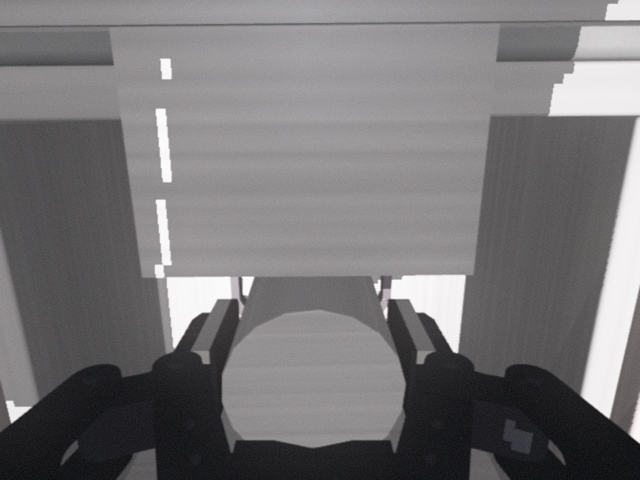

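View pics/s5.png

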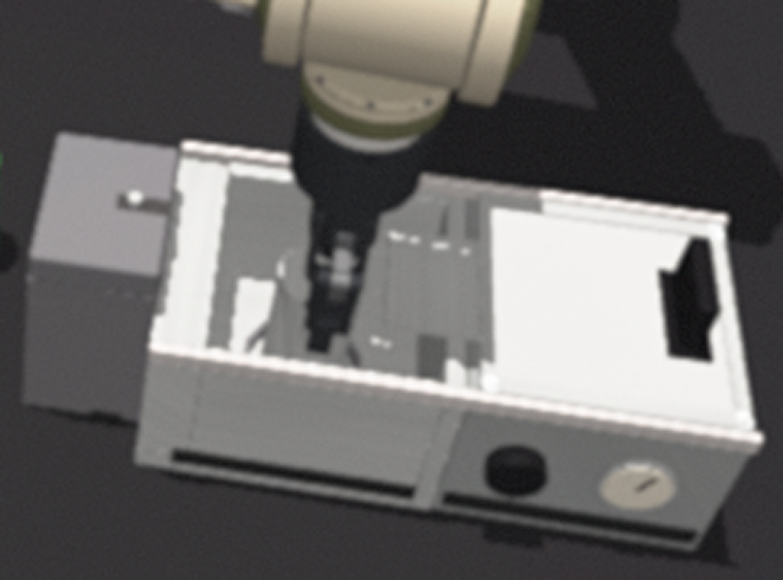

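The cup sits centred between the visible ring edges, at columns 241 and 386. I'll lower it gently until it touches.

```bash
python3 -m pendant '[[0,0,0,0.15,0,0,0.3],[0,0,0,0.3,0,0,0.3],[0,0,0,0.4,0,0,0.3],[0,0,0,0.5,0,0,0.3],[0,0,0,0.6,0,0,0.3]]'; python3 -m pendant '[[0,0,0,0.05,0,0,0.3],[0,0,0,0.1,0,0,0.3],[0,0,0,0.15,0,0,0.3],[0,0,0,0.2,0,0,0.3],[0,0,0,0.2,0,0,0.3]]'
```

```text
time_s: 9.98
eef_pos: [502.8, 66.9, 59.2]
ee_rot: [0.707, 0.001, 0.707, -0.001]
force: [0.7, 0.2, -1.8]
grip_width: 0.622
time_s: 10.6
eef_pos: [502.8, 67.0, 58.7]
ee_rot: [0.707, 0.001, 0.707, -0.001]
force: [-6.5, 1.1, 14.7]
grip_width: 0.624
```

Contact came at TCP z 58.7, which puts the cup's rim at 14 mm, on the floor inside the ring. I'll ease off and release.

```bash
python3 -m pendant '[[0,0,0,-0.15,0,0,0.3],[0,0,0,-0.15,0,0,0.75],[0,0,0,-0.15,0,0,0.95],[0,0,0,-0.15,0,0,1],[0,0,0,-0.15,0,0,1]]'; python3 -m pendant '[[0,0,0,-1,0,0,1],[0,0,0,-4,0,0,1],[0,0,0,-8,0,0,1],[0,0,0,-13,0,0,1],[0,0,0,-16,0,0,0.5]]'
python3 - <<'E'
from h import *
C=vision.calibration("wrist");cv2.imwrite('pics/w6.png',vision.capture('wrist')[:,:,::-1])
np.savez("w6.npz",K=C["K"],E=C["extrinsics"])
print(sense()["eef_pos"],sense()["force"])
E
```

```text
time_s: 11.22
eef_pos: [502.8, 66.9, 58.7]
ee_rot: [0.707, 0.001, 0.707, -0.001]
force: [0.6, -0.8, -0.4]
grip_width: 0.999
time_s: 11.85
eef_pos: [503.1, 66.9, 222.0]
ee_rot: [0.708, 0.001, 0.706, -0.001]
force: [0.9, 0.7, -0.5]
grip_width: 0.817
[504.27727688  66.85066817 225.139149  ] [ 1.01528025 -1.24355196  3.50308206]
```

View pics/w6.png

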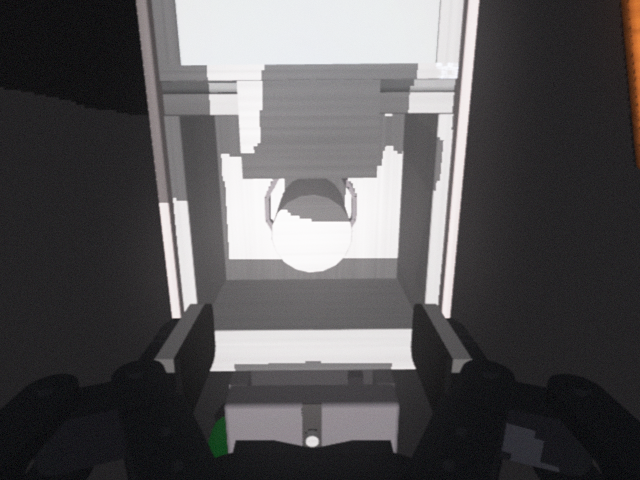

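The cup stands upright inside the ring, its top centred at about (312,233), with ring walls visible on both sides at columns 266 and 357. Next I'll go over behind the tab.

```bash
python3 -m pendant '[[0,0,0,0,5,0,0],[0,0,0,0,10.5,0,0],[0,0,0,0,16,0,0],[0,0,0,0,21,0,0],[0,0,0,0,24.6,0,0]]'; python3 - <<'E'
from h import *
C=vision.calibration("wrist")
cv2.imwrite('pics/t7.png',cv2.resize(vision.capture('top')[200:370,10:310,::-1],None,fx=2.66,fy=2.66,interpolation=2))
cv2.imwrite('pics/s7.png',cv2.resize(vision.capture("scene")[150:350,310:580,::-1],None,fx=2.9,fy=2.9,interpolation=2))
print(sense()["eef_pos"],sense()["force"],sense()["joints"])
E
```

```text
time_s: 12.52
eef_pos: [503.0, 314.9, 219.2]
ee_rot: [0.707, 0.001, 0.707, -0.001]
force: [1.3, -0.7, -1.2]
grip_width: 0.004
[502.69650503 315.78081798 218.82691769] [ 0.78793193 -0.10446699  0.05207692] [3.63417471e-01 4.74100696e-01 1.29792787e+00 6.49890458e-04
 1.36934282e+00 3.62704290e-01]
```

View pics/t7.png

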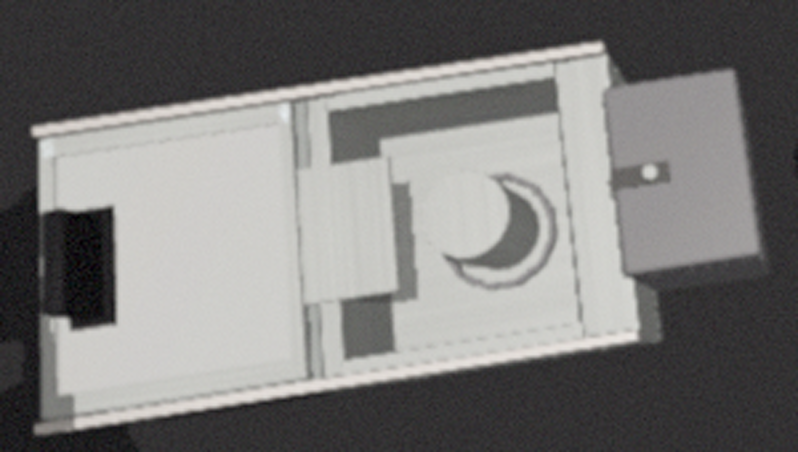

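View pics/s7.png

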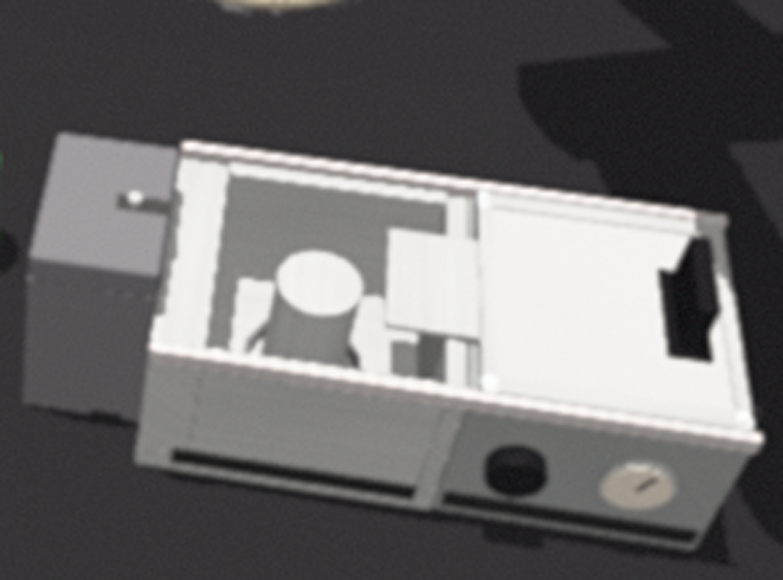

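```bash
python3 - <<'E'
from h import *
z=lambda u,v:(10+u/2.66,200+v/2.66); w=lambda u,v:(310+u/2.9,150+v/2.9)
print("cup",plane("top",*z(464,216),98,CT),tri(z(464,216),w(320,284)))
print("tab +y",plane("top",*z(40,211),153,CT),plane("top",*z(43,312),153,CT))
print("panel -y edge",plane("top",*z(296,110),113,CT),plane("top",*z(309,378),113,CT))
print(togo((503,310,130),Rt(1)))
E
```

```text
cup [503.73877171  62.77701251  98.        ] (array([503.52059336,  63.5225285 ,  98.72781698]), np.float64(1.838458256369279))
tab +y [532.06715528 281.83944481 153.        ] [475.68183275 280.34766815 153.        ]
panel -y edge [580.22514811 153.70693029 113.        ] [421.23526142 154.31091682 113.        ]
(array([ 8.88, -0.58,  0.03]), array([ 0.001, -0.   , -0.001]))
```

```bash
python3 -m pendant '[[0,0,0,3,0,0,0],[0,0,0,6.5,0,0,0],[0,0,0,9.1,-0.6,0,0],[0,0,0,9.1,-1.2,0,0],[0,0,0,9.1,-1.6,0,0]]';python3 -m pendant '[[0,0,0,0,-0.3,0,0],[0,0,0,0,-0.6,0,0],[0,0,0,0,-0.9,0,0],[0,0,0,0,-1.2,0,0],[0,0,0,0,-1.6,0,0]]'
```

```text
time_s: 13.25
eef_pos: [504.1, 296.4, 129.3]
ee_rot: [0.708, 0.001, 0.706, -0.001]
force: [-1.2, -0.0, -0.2]
grip_width: 0.004
time_s: 13.88
eef_pos: [503.4, 280.8, 127.8]
ee_rot: [0.707, 0.001, 0.707, -0.001]
force: [0.1, 1.7, 1.1]
grip_width: -0.002
```

```bash
python3 -m pendant '[[0,0,0,0,-0.8,0,0],[0,0,0,0,-1.8,0,0],[0,0,0,0,-2.8,0,0],[0,0,0,0,-3.8,0,0],[0,0,0,0,-4.8,0,0]]';python3 -m pendant '[[0,0,0,0,-1,0,0],[0,0,0,0,-2,0,0],[0,0,0,0,-3,0,0],[0,0,0,0,-3.8,0,0],[0,0,0,0,-4.3,0,0]]'; python3 -c "
from h import *
cv2.imwrite('pics/w8.png',vision.capture('wrist')[:,:,::-1]);cv2.imwrite('pics/s8.png',cv2.resize(vision.capture('scene')[150:350,310:580,::-1],None,fx=2.9,fy=2.9,interpolation=2));s=sense();print(s['eef_pos'],s['force'])"
```

```text
time_s: 14.5
eef_pos: [503.3, 232.1, 127.8]
ee_rot: [0.707, 0.001, 0.707, -0.001]
force: [1.4, 1.9, 0.4]
grip_width: -0.006
time_s: 15.12
eef_pos: [503.1, 189.4, 127.8]
ee_rot: [0.707, 0.001, 0.707, -0.001]
force: [1.3, 2.9, -0.1]
grip_width: 0.005
[502.96393784 189.31032816 127.71853896] [ 0.34907448 -0.38131303  0.16056622]
```

View pics/w8.png

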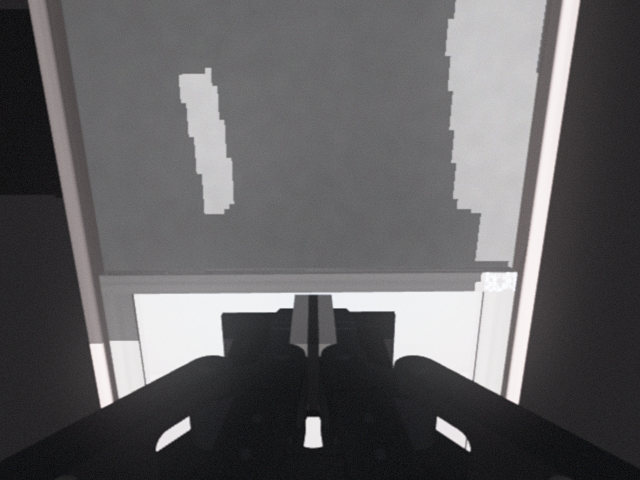

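View pics/s8.png

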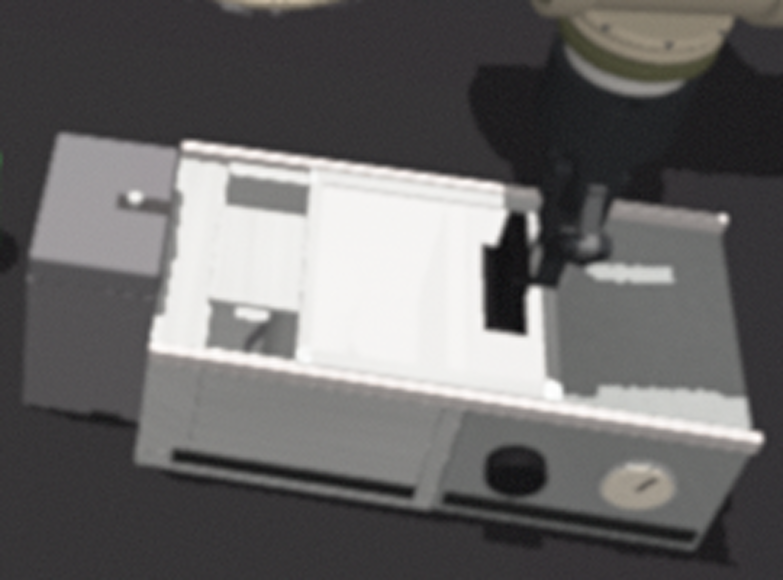

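The guard slides over the cup without touching it, and the tongue is heading for the catch housing. From here I'll feel forward in smaller steps.

```bash
python3 -m pendant '[[0,0,0,0,-0.4,0,0],[0,0,0,0,-0.8,0,0],[0,0,0,0,-1.2,0,0],[0,0,0,0,-1.6,0,0],[0,0,0,0,-1.8,0,0]]';python3 -m pendant '[[0,0,0,0,-0.1,0,0],[0,0,0,0,-0.2,0,0],[0,0,0,0,-0.3,0,0],[0,0,0,0,-0.4,0,0],[0,0,0,0,-0.5,0,0]]'; python3 -m pendant '[[0,0,0,0,-0.1,0,0],[0,0,0,0,-0.2,0,0],[0,0,0,0,-0.3,0,0],[0,0,0,0,-0.4,0,0],[0,0,0,0,-0.5,0,0]]'
```

```text
time_s: 15.85
eef_pos: [503.0, 171.6, 127.7]
ee_rot: [0.707, 0.001, 0.707, -0.001]
force: [-0.0, 1.8, -1.5]
grip_width: -0.001
time_s: 16.48
eef_pos: [503.1, 166.8, 127.8]
ee_rot: [0.707, 0.001, 0.707, -0.001]
force: [-1.2, 1.6, -1.1]
grip_width: -0.003
time_s: 17.1
eef_pos: [503.1, 161.8, 127.8]
ee_rot: [0.707, 0.001, 0.707, -0.001]
force: [-0.2, 0.9, -1.4]
grip_width: -0.002
```

```bash
python3 -m pendant '[[0,0,0,0,-0.1,0,0],[0,0,0,0,-0.2,0,0],[0,0,0,0,-0.3,0,0],[0,0,0,0,-0.35,0,0],[0,0,0,0,-0.4,0,0]]'
```

```text
time_s: 17.73
eef_pos: [503.1, 158.5, 127.8]
ee_rot: [0.707, 0.002, 0.707, -0.001]
force: [0.0, 5.7, -1.8]
grip_width: -0.002
```

```bash
python3 -m pendant '[[0,0,0,0,-0.1,0,0],[0,0,0,0,-0.2,0,0],[0,0,0,0,-0.3,0,0],[0,0,0,0,-0.4,0,0],[0,0,0,0,-0.5,0,0]]';python3 -m pendant '[[0,0,0,0,-0.05,0,0],[0,0,0,0,-0.1,0,0],[0,0,0,0,-0.15,0,0],[0,0,0,0,-0.2,0,0],[0,0,0,0,-0.25,0,0]]'
```

```text
time_s: 18.35
eef_pos: [503.1, 153.6, 127.8]
ee_rot: [0.707, 0.002, 0.707, -0.001]
force: [0.7, 6.5, -1.3]
grip_width: -0.001
time_s: 18.98
eef_pos: [503.1, 151.1, 127.8]
ee_rot: [0.707, 0.002, 0.707, -0.001]
force: [1.5, 6.0, -1.7]
grip_width: 0.002
```

```bash
python3 -m pendant '[[0,0,0,0,-0.05,0,0],[0,0,0,0,-0.1,0,0],[0,0,0,0,-0.15,0,0],[0,0,0,0,-0.2,0,0],[0,0,0,0,-0.2,0,0]]'
```

```text
time_s: 19.6
eef_pos: [503.1, 149.1, 127.8]
ee_rot: [0.707, 0.002, 0.707, -0.001]
force: [0.5, 6.7, -1.9]
grip_width: -0.001
```

```bash
python3 -m pendant '[[0,0,0,0,-0.05,0,0],[0,0,0,0,-0.1,0,0],[0,0,0,0,-0.15,0,0],[0,0,0,0,-0.2,0,0],[0,0,0,0,-0.2,0,0]]'
```

```text
time_s: 20.23
eef_pos: [503.1, 147.1, 127.8]
ee_rot: [0.707, 0.002, 0.707, -0.001]
force: [0.8, 6.8, -2.1]
grip_width: 0.001
```

```bash
python3 -m pendant '[[0,0,0,0,-0.05,0,0],[0,0,0,0,-0.1,0,0],[0,0,0,0,-0.15,0,0],[0,0,0,0,-0.2,0,0],[0,0,0,0,-0.2,0,0]]'
```

```text
time_s: 20.85
eef_pos: [503.1, 145.1, 127.8]
ee_rot: [0.707, 0.002, 0.707, -0.001]
force: [1.8, 7.1, -2.2]
grip_width: 0.002
```

```bash
python3 -m pendant '[[0,0,0,0,-0.05,0,0],[0,0,0,0,-0.1,0,0],[0,0,0,0,-0.15,0,0],[0,0,0,0,-0.2,0,0],[0,0,0,0,-0.2,0,0]]'
```

```text
time_s: 21.48
eef_pos: [503.1, 143.2, 127.8]
ee_rot: [0.707, 0.002, 0.707, -0.0]
force: [1.7, 6.5, -2.3]
grip_width: 0.001
```

```bash
python3 -m pendant '[[0,0,0,0,-0.05,0,0],[0,0,0,0,-0.1,0,0],[0,0,0,0,-0.15,0,0],[0,0,0,0,-0.15,0,0],[0,0,0,0,-0.15,0,0]]'
```

```text
time_s: 22.1
eef_pos: [503.2, 141.7, 127.9]
ee_rot: [0.707, 0.002, 0.707, -0.0]
force: [2.6, 7.4, -2.6]
grip_width: -0.003
```

```bash
python3 -m pendant '[[0,0,0,0,-0.05,0,0],[0,0,0,0,-0.1,0,0],[0,0,0,0,-0.15,0,0],[0,0,0,0,-0.15,0,0],[0,0,0,0,-0.15,0,0]]'
```

```text
time_s: 22.72
eef_pos: [503.2, 140.2, 127.8]
ee_rot: [0.707, 0.002, 0.707, -0.0]
force: [2.3, 7.4, -2.5]
grip_width: 0.0
```

```bash
python3 -m pendant '[[0,0,0,0,-0.05,0,0],[0,0,0,0,-0.1,0,0],[0,0,0,0,-0.15,0,0],[0,0,0,0,-0.15,0,0],[0,0,0,0,-0.15,0,0]]'
```

```text
time_s: 23.35
eef_pos: [503.2, 138.7, 127.9]
ee_rot: [0.707, 0.002, 0.707, -0.0]
force: [1.6, 7.6, -3.0]
grip_width: -0.0
```

```bash
python3 -m pendant '[[0,0,0,0,-0.05,0,0],[0,0,0,0,-0.1,0,0],[0,0,0,0,-0.15,0,0],[0,0,0,0,-0.15,0,0],[0,0,0,0,-0.15,0,0]]'
```

```text
time_s: 23.98
eef_pos: [503.2, 137.2, 127.8]
ee_rot: [0.707, 0.002, 0.707, -0.0]
force: [1.9, 8.1, -2.6]
grip_width: -0.001
```

```bash
python3 -m pendant '[[0,0,0,0,-0.05,0,0],[0,0,0,0,-0.1,0,0],[0,0,0,0,-0.15,0,0],[0,0,0,0,-0.15,0,0],[0,0,0,0,-0.15,0,0]]'
```

```text
time_s: 24.6
eef_pos: [503.2, 135.7, 127.8]
ee_rot: [0.707, 0.002, 0.707, -0.0]
force: [2.6, 6.7, -2.0]
grip_width: 0.0
```

```bash
python3 -m pendant '[[0,0,0,0,-0.05,0,0],[0,0,0,0,-0.1,0,0],[0,0,0,0,-0.15,0,0],[0,0,0,0,-0.15,0,0],[0,0,0,0,-0.15,0,0]]'
```

```text
time_s: 25.22
eef_pos: [503.2, 134.8, 127.9]
ee_rot: [0.708, 0.002, 0.707, -0.0]
force: [2.6, 10.8, -3.5]
grip_width: 0.001
```

```bash
python3 -m pendant '[[0,0,0,0,-0.05,0,0],[0,0,0,0,-0.1,0,0],[0,0,0,0,-0.15,0,0],[0,0,0,0,-0.15,0,0],[0,0,0,0,-0.15,0,0]]'
```

```text
time_s: 25.85
eef_pos: [503.2, 133.4, 127.9]
ee_rot: [0.708, 0.002, 0.707, 0.0]
force: [2.2, 12.2, -3.5]
grip_width: -0.001
```

```bash
python3 -m pendant '[[0,0,0,0,-0.05,0,0],[0,0,0,0,-0.1,0,0],[0,0,0,0,-0.1,0,0],[0,0,0,0,-0.1,0,0],[0,0,0,0,-0.1,0,0]]'
```

```text
time_s: 26.48
eef_pos: [503.2, 132.4, 127.9]
ee_rot: [0.708, 0.002, 0.707, 0.0]
force: [2.0, 11.8, -2.9]
grip_width: 0.002
```

```bash
python3 -m pendant '[[0,0,0,0,-0.05,0,0],[0,0,0,0,-0.1,0,0],[0,0,0,0,-0.1,0,0],[0,0,0,0,-0.1,0,0],[0,0,0,0,-0.1,0,0]]'
```

```text
time_s: 27.1
eef_pos: [503.2, 131.5, 127.9]
ee_rot: [0.708, 0.002, 0.707, 0.0]
force: [2.4, 12.3, -2.9]
grip_width: -0.001
```

```bash
python3 -m pendant '[[0,0,0,0,-0.05,0,0],[0,0,0,0,-0.1,0,0],[0,0,0,0,-0.1,0,0],[0,0,0,0,-0.1,0,0],[0,0,0,0,-0.1,0,0]]'; python3 -c "
from h import *
cv2.imwrite('pics/s9.png',cv2.resize(vision.capture('scene')[150:350,310:580,::-1],None,fx=2.9,fy=2.9,interpolation=2));print(sense()['force'])"
```

```text
time_s: 27.72
eef_pos: [503.2, 130.6, 127.9]
ee_rot: [0.708, 0.002, 0.707, 0.0]
force: [2.7, 13.4, -3.0]
grip_width: -0.002
[ 2.79823015 13.29213598 -3.3358422 ]
```

View pics/s9.png

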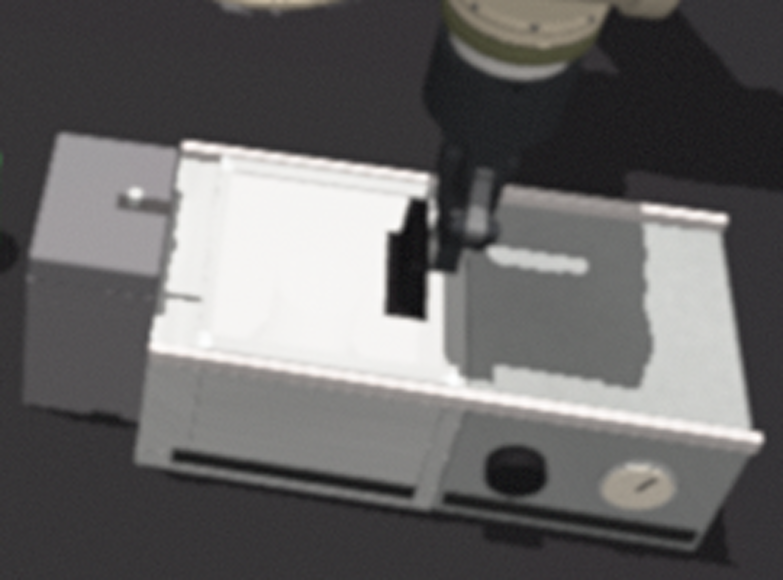

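The pin has risen slightly, to row 193 from 198, so the guard is riding the catch. I'll carry on.

```bash
python3 -m pendant '[[0,0,0,0,-0.05,0,0],[0,0,0,0,-0.1,0,0],[0,0,0,0,-0.1,0,0],[0,0,0,0,-0.1,0,0],[0,0,0,0,-0.1,0,0]]'
```

```text
time_s: 28.4
eef_pos: [503.2, 129.6, 127.9]
ee_rot: [0.708, 0.002, 0.707, 0.0]
force: [2.2, 13.4, -3.7]
grip_width: -0.001
```

```bash
python3 -m pendant '[[0,0,0,0,-0.05,0,0],[0,0,0,0,-0.1,0,0],[0,0,0,0,-0.1,0,0],[0,0,0,0,-0.1,0,0],[0,0,0,0,-0.1,0,0]]'
```

```text
time_s: 29.02
eef_pos: [503.2, 128.6, 127.9]
ee_rot: [0.708, 0.002, 0.707, 0.0]
force: [1.4, 13.1, -2.3]
grip_width: -0.002
```

```bash
python3 -m pendant '[[0,0,0,0,-0.05,0,0],[0,0,0,0,-0.1,0,0],[0,0,0,0,-0.1,0,0],[0,0,0,0,-0.1,0,0],[0,0,0,0,-0.1,0,0]]'
```

```text
time_s: 29.65
eef_pos: [503.2, 127.7, 127.9]
ee_rot: [0.708, 0.002, 0.707, 0.0]
force: [3.3, 13.8, -3.3]
grip_width: -0.003
```

```bash
python3 -m pendant '[[0,0,0,0,-0.05,0,0],[0,0,0,0,-0.1,0,0],[0,0,0,0,-0.1,0,0],[0,0,0,0,-0.1,0,0],[0,0,0,0,-0.1,0,0]]'
```

```text
time_s: 30.28
eef_pos: [503.2, 126.7, 127.9]
ee_rot: [0.708, 0.002, 0.707, 0.0]
force: [3.0, 13.8, -2.8]
grip_width: 0.0
```

```bash
python3 -m pendant '[[0,0,0,0,-0.05,0,0],[0,0,0,0,-0.1,0,0],[0,0,0,0,-0.1,0,0],[0,0,0,0,-0.1,0,0],[0,0,0,0,-0.1,0,0]]'
```

```text
time_s: 30.9
eef_pos: [503.2, 125.4, 127.8]
ee_rot: [0.708, 0.002, 0.707, 0.0]
force: [3.1, 11.3, -3.3]
grip_width: 0.0
```

The force dropped from 13.8 to 11.3 N and the guard jumped slightly, which is probably the click. Smaller steps now.

```bash
python3 -m pendant '[[0,0,0,0,-0.05,0,0],[0,0,0,0,-0.08,0,0],[0,0,0,0,-0.08,0,0],[0,0,0,0,-0.08,0,0],[0,0,0,0,-0.08,0,0]]'; python3 -c "
from h import *
cv2.imwrite('pics/s10.png',cv2.resize(vision.capture('scene')[150:350,310:580,::-1],None,fx=2.9,fy=2.9,interpolation=2));print(sense()['force'])"
```

```text
time_s: 31.52
eef_pos: [503.3, 124.3, 127.9]
ee_rot: [0.708, 0.002, 0.707, -0.0]
force: [3.0, 9.9, -2.7]
grip_width: -0.004
[ 3.19972693 11.07392843 -2.6358227 ]
```

View pics/s10.png

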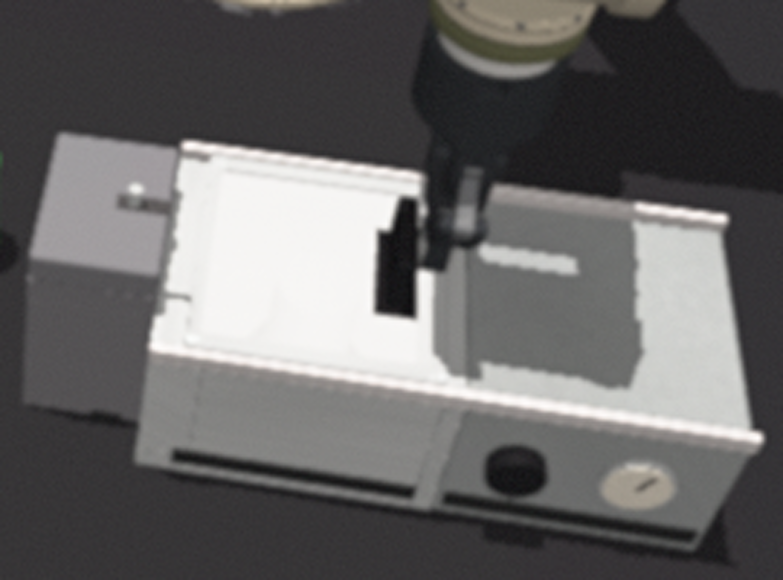

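The pin is still up, at row 189, so it has not clicked yet. I'll continue in 0.5 mm steps.

```bash
python3 -m pendant '[[0,0,0,0,-0.03,0,0],[0,0,0,0,-0.05,0,0],[0,0,0,0,-0.05,0,0],[0,0,0,0,-0.05,0,0],[0,0,0,0,-0.05,0,0]]'
```

```text
time_s: 32.2
eef_pos: [503.2, 123.8, 127.8]
ee_rot: [0.708, 0.002, 0.707, -0.0]
force: [3.2, 10.7, -2.8]
grip_width: -0.002
```

```bash
python3 -m pendant '[[0,0,0,0,-0.03,0,0],[0,0,0,0,-0.05,0,0],[0,0,0,0,-0.07,0,0],[0,0,0,0,-0.07,0,0],[0,0,0,0,-0.07,0,0]]'; python3 -c "
from h import *
cv2.imwrite('pics/s11.png',cv2.resize(vision.capture('scene')[190:240,310:380,::-1],None,fx=8,fy=8,interpolation=2));print(sense()['force'])"
```

```text
time_s: 32.83
eef_pos: [503.3, 123.0, 127.8]
ee_rot: [0.708, 0.002, 0.707, -0.0]
force: [2.5, 9.2, -3.9]
grip_width: 0.001
[ 3.07661385  9.49328197 -2.27830702]
```

View pics/s11.png

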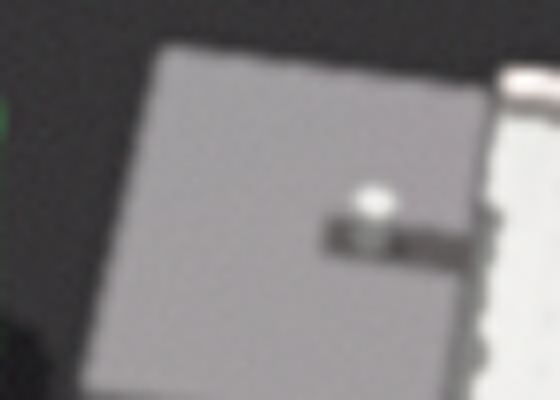

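```bash
python3 -m pendant '[[0,0,0,0,-0.03,0,0],[0,0,0,0,-0.05,0,0],[0,0,0,0,-0.07,0,0],[0,0,0,0,-0.07,0,0],[0,0,0,0,-0.07,0,0]]'
```

```text
time_s: 33.5
eef_pos: [503.3, 122.2, 127.8]
ee_rot: [0.708, 0.002, 0.707, -0.0]
force: [1.5, 7.9, -2.9]
grip_width: 0.002
```

```bash
python3 -m pendant '[[0,0,0,0,-0.03,0,0],[0,0,0,0,-0.05,0,0],[0,0,0,0,-0.06,0,0],[0,0,0,0,-0.06,0,0],[0,0,0,0,-0.06,0,0]]'; python3 -c "
from h import *
cv2.imwrite('pics/s12.png',cv2.resize(vision.capture('scene')[190:240,310:380,::-1],None,fx=8,fy=8,interpolation=2));print(sense()['force'])"
```

```text
time_s: 34.12
eef_pos: [503.3, 121.5, 127.8]
ee_rot: [0.708, 0.002, 0.707, -0.0]
force: [2.9, 8.3, -2.7]
grip_width: -0.001
[ 2.05479341  7.76689684 -3.07453344]
```

View pics/s12.png

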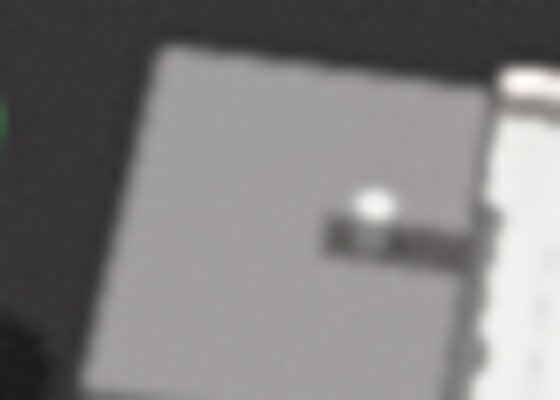

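```bash
python3 -m pendant '[[0,0,0,0,-0.03,0,0],[0,0,0,0,-0.05,0,0],[0,0,0,0,-0.07,0,0],[0,0,0,0,-0.07,0,0],[0,0,0,0,-0.07,0,0]]'
```

```text
time_s: 34.8
eef_pos: [503.3, 120.7, 127.9]
ee_rot: [0.708, 0.002, 0.707, -0.0]
force: [2.3, 6.6, -2.4]
grip_width: -0.0
```

```bash
python3 -m pendant '[[0,0,0,0,-0.03,0,0],[0,0,0,0,-0.05,0,0],[0,0,0,0,-0.07,0,0],[0,0,0,0,-0.07,0,0],[0,0,0,0,-0.07,0,0]]'; python3 -c "
from h import *
cv2.imwrite('pics/s13.png',cv2.resize(vision.capture('scene')[190:240,310:380,::-1],None,fx=8,fy=8,interpolation=2));print(sense()['force'])"
```

```text
time_s: 35.42
eef_pos: [503.3, 120.1, 127.9]
ee_rot: [0.708, 0.002, 0.707, -0.0]
force: [2.6, 7.5, -2.1]
grip_width: -0.002
[ 2.99844852  8.09284017 -3.4574286 ]
```

View pics/s13.png

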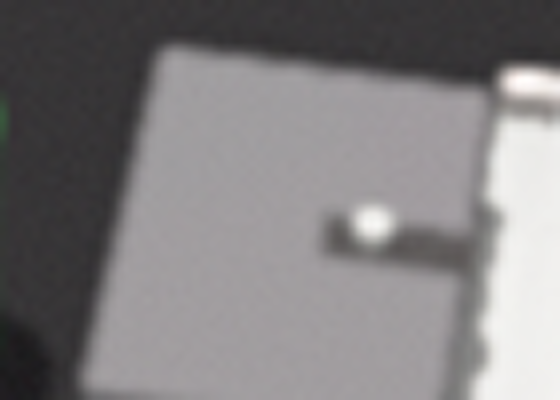

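The pin has dropped to row 222, against 226 when it was at rest at the start. I'll advance until the buffer is felt.

```bash
python3 -m pendant '[[0,0,0,0,-0.03,0,0],[0,0,0,0,-0.05,0,0],[0,0,0,0,-0.07,0,0],[0,0,0,0,-0.07,0,0],[0,0,0,0,-0.07,0,0]]'
```

```text
time_s: 36.1
eef_pos: [503.2, 119.6, 127.9]
ee_rot: [0.708, 0.002, 0.707, -0.0]
force: [2.1, 9.7, -2.9]
grip_width: -0.0
```

```bash
python3 -m pendant '[[0,0,0,0,-0.03,0,0],[0,0,0,0,-0.05,0,0],[0,0,0,0,-0.06,0,0],[0,0,0,0,-0.06,0,0],[0,0,0,0,-0.06,0,0]]'
```

```text
time_s: 36.72
eef_pos: [503.2, 119.0, 127.8]
ee_rot: [0.708, 0.002, 0.707, -0.0]
force: [2.9, 9.5, -2.8]
grip_width: -0.0
```

```bash
python3 -m pendant '[[0,0,0,0,-0.03,0,0],[0,0,0,0,-0.05,0,0],[0,0,0,0,-0.06,0,0],[0,0,0,0,-0.06,0,0],[0,0,0,0,-0.06,0,0]]'
```

```text
time_s: 37.35
eef_pos: [503.3, 118.4, 127.8]
ee_rot: [0.708, 0.002, 0.707, -0.0]
force: [1.8, 9.9, -3.0]
grip_width: 0.003
```

```bash
python3 -m pendant '[[0,0,0,0,-0.03,0,0],[0,0,0,0,-0.05,0,0],[0,0,0,0,-0.06,0,0],[0,0,0,0,-0.06,0,0],[0,0,0,0,-0.06,0,0]]'
```

```text
time_s: 37.98
eef_pos: [503.3, 118.2, 127.9]
ee_rot: [0.708, 0.002, 0.707, 0.0]
force: [3.0, 11.5, -2.8]
grip_width: -0.0
```

```bash
python3 -m pendant '[[0,0,0,0,-0.03,0,0],[0,0,0,0,-0.05,0,0],[0,0,0,0,-0.05,0,0],[0,0,0,0,-0.05,0,0],[0,0,0,0,-0.05,0,0]]'
```

```text
time_s: 38.6
eef_pos: [503.3, 117.9, 127.9]
ee_rot: [0.708, 0.002, 0.707, 0.0]
force: [3.5, 12.8, -3.1]
grip_width: 0.002
```

The end buffer has been felt: force is up to 12.8 N with almost no travel. I'll stop and back off gently.

```bash
python3 -m pendant '[[0,0,0,0,0.2,0,0],[0,0,0,0,0.5,0,0],[0,0,0,0,1,0,0],[0,0,0,0,1.5,0,0],[0,0,0,0,2.5,0,0]]'; python3 -c "
from h import *
cv2.imwrite('pics/s14.png',cv2.resize(vision.capture('scene')[150:350,310:580,::-1],None,fx=2.9,fy=2.9,interpolation=2));print(sense()['force'])"
```

```text
time_s: 39.22
eef_pos: [503.0, 141.5, 127.8]
ee_rot: [0.707, 0.001, 0.707, -0.001]
force: [0.6, 0.3, 0.1]
grip_width: 0.001
[-0.37946971  2.12671556 -0.75970997]
```

View pics/s14.png

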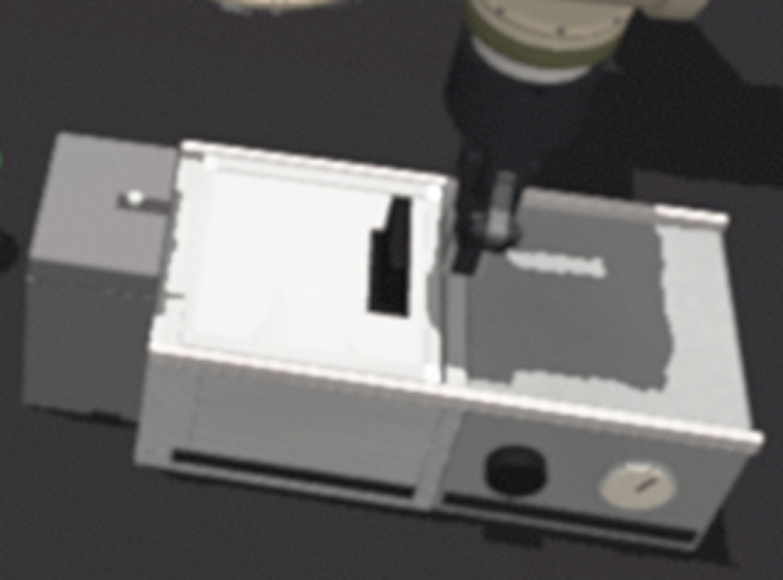

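The guard stays shut by itself: the pin is down at (135,198) and there is a clear gap between tab and fingers. I'll retreat upwards and take a last look.

```bash
python3 -m pendant '[[0,0,0,-2,2,0,0],[0,0,0,-6,5,0,0],[0,0,0,-10,8,0,0],[0,0,0,-12,11,0,0],[0,0,0,-12,11,0,0]]'; python3 -c "
from h import *
cv2.imwrite('pics/s15.png',vision.capture('scene')[:,:,::-1]);t=vision.capture('top')[:,:,::-1]
cv2.imwrite('pics/t15.png',t);print(sense()['force'],sense()['time_s'])
s=cv2.imread('pics/s15.png');cv2.imwrite('pics/s15z.png',cv2.resize(s[150:350,310:580],None,fx=2.9,fy=2.9,interpolation=2))"
```

```text
time_s: 39.9
eef_pos: [503.4, 252.9, 249.0]
ee_rot: [0.708, 0.0, 0.706, 0.0]
force: [-0.2, -0.0, 0.2]
grip_width: 0.001
[ 0.36015499 -1.10252686  0.9226717 ] 40.0
```

View pics/s15z.png

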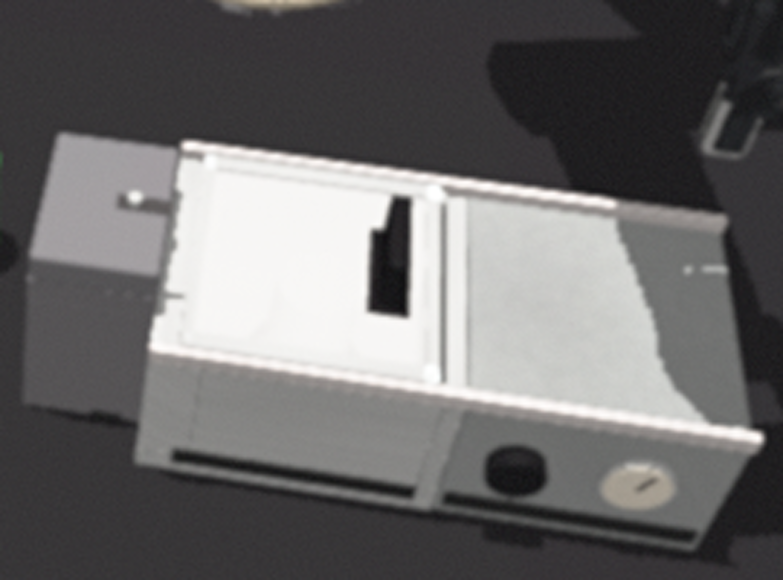

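View pics/t15.png

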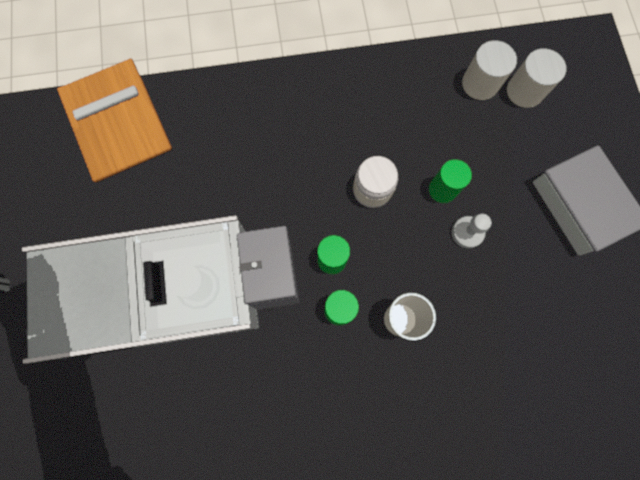

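The guard is latched and has not moved since I let go. The ring and the cup's crescent show faintly through the clear panel at top (198,287), and the bystanders and green look-alikes are where they were. I'm handing in.

```bash
python3 -c "
from rig import job
print(job.finish_job())"
```

```text
the job is handed in; nothing more can be done
None
```

The job is done and handed in, about 40 s into the 54 s limit. The steel cup stands mouth down inside the ring, and the guard is latched shut over it by itself.

- **Extra step:** The guard's tongue overhung the cup's place, so before fetching the cup I pushed the guard about 15 mm further open.
- **Cup:** The cup touched down with its rim at about 14 mm, the bay floor. After I let go it was upright, at about (503.6, 63) against the seat at about (503.3, 62).
- **Guard:** I felt the guard over the catch in small steps. The push peaked at about 14 N, fell to about 7 N, and the pin dropped. It then rose to about 12.8 N against the buffer, where I stopped. Force readings come only at the end of each short move, so brief peaks in between were not seen.
- **Last checks:** With the robot clear, the guard had stayed shut and the pin was down. The tin, tumbler, tamper and green look-alikes looked unmoved. The cup showed only faintly through the closed panel, so its exact position was not measured again after shutting.

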